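# Fit a new blade to the floor-scraper head

## Task

A red floor-scraper head is clamped in the bench vice with its sloping blade seat empty. Take the new blade from the timber offcut and lay it on the seat, bevel up, with its notch over the brass pin (which may be set a few millimetres off centre) and its back edge fully home against the shoulder, feeling it in without forcing it. Then lift the folded wire bail and swing it over until its bar lies down on the blade, let go, and leave the loose things around undisturbed.

Things in the scene. Friction and masses are not known exactly. Their poses are not given: they have to be found in the camera images.
- blade_mid (a point): Centre of the loose steel scraper blade, a flat dark grey plate 110 (x) x 60 (y) x 5 mm (z), about 0.25 kg, lying bevel up. +x points to the bright cutting edge (last 10 mm, bevelled on the +z side). The back edge, at the -x end, has one open square-cornered notch in its middle, 8 mm wide and 17 mm deep. Hold it by its long sides.
- offcut: Fixed block of timber on the bench, 120 (x) x 36 (y) x 40 mm high; origin at the middle of its underside. The blade lies lengthwise on top, so both its long sides overhang.
- home (a point): Where the blade's centre belongs when fully home, but for the pin's offset (up to 5 mm in y; the blade goes where the pin puts it). x points up the slope of the seat (35 degrees above level, away from the robot), y across it, z square out of it; the blade's axes then lie along these. The seat surface is 2.5 mm below this point; room beside and above it is free.
- head: The red scraper head, fixed in the vice by its socket. Axes as at home; origin at the lower end of the flat seat, on its surface, where the shoulder stands. The seat is 88 mm long (+x) and 40 mm wide, narrower than the blade. The shoulder, square to x, is 6.5 mm high and 40 mm wide: the blade's back edge meets it when home. The vice jaws are lower, towards the robot.
- vice: Dark blue bench vice fixed to the bench, holding the head's socket between its jaws; origin at the middle of its foot (120 x 130 mm). The jaws are 101 mm high at most and reach 63 mm to either side (y) and 39 mm fore and aft (x); the screw and its steel bar reach 115 mm to the -y side, 76 mm high.
- slot (a point): Middle of the dark cross slot in the seat, on its surface, 11 mm up the slope from the shoulder. The brass locating pin, 6 mm thick and 8 mm tall, is clamped somewhere in it, up to 5 mm to either side (y) of this point; its place is not reported. It has 1 mm to spare each side in the notch: feel for it. A blade that misses stops with its back edge on the pin, 14 mm short of home.
- pivot (a point): Middle of the bail's hinge axis on the head, behind the shoulder; the axis is along the head's y, 10 mm above the plane of the seat and 10 mm down the slope from the shoulder.
- bar (a point): Middle of the bail's cross bar, a black round sleeve 10 mm thick and 43 mm long across the head (along y), on two 4.4 mm wire arms 38 mm apart; its axis is 45 mm from the hinge axis. There is about 25 mm of free room under it when folded.
- bail (a joint): Angle of the wire bail (rad). 0: folded back, pointing level from its pivot towards the robot; 1.57: upright; about 2.53: the bar lies on a properly seated blade, 35 mm up the slope from the shoulder; 2.64: stop without a blade. Its pivot is stiff (2 to 3 N at the bar) and stays where it is left. It starts folded, 0 to 0.4.
- coupling: Steel pipe coupling standing on the bench, 54 mm outer diameter, 50 mm high; origin at the middle of its foot. Leave alone.
- elbow: Grey plastic pipe elbow standing on one mouth, 72 mm high, 44 mm wide, its other mouth level, reaching 44 mm from its axis; origin at the middle of its foot. Leave alone.
- tin: Yellow tin, 60 mm diameter, 75 mm high; origin at the middle of its foot. Leave alone.

How it is judged:
On the way, in this order (a step that is already met when the one before it is completed fails the run):
1. the blade lies home on the seat, notch over the pin, with the bail still open (x of blade_mid in the frame of home between -0.003 and 0.003 m and y of blade_mid in the frame of home between -0.008 and 0.008 m and z of blade_mid in the frame of home between -0.002 and 0.002 m and angle between the x axis of blade_mid and the x axis of home, either way round below 0.07 rad and value of joint bail below 1.2 rad), for 0.2 s.
2. the bail is lifted past upright (value of joint bail above 1.57 rad).
At the end, for the whole second after the job is handed in: The blade lies bevel up and at rest on the seat with the pin in its notch: its centre within 2 mm of home along the slope, 1.5 mm in height and 8 mm across (the pin may sit 5 mm to a side), square within 0.05 rad, and the bail is swung over so that its bar is down on the blade (joint above 2.43) (x of blade_mid in the frame of home between -0.002 and 0.002 m and y of blade_mid in the frame of home between -0.008 and 0.008 m and z of blade_mid in the frame of home between -0.0015 and 0.0015 m and angle between the x axis of blade_mid and the x axis of home, either way round below 0.05 rad and angle between the z axis of blade_mid and the z axis of home, either way round below 0.05 rad and angle between blade_mid's own z axis and vertical below 1 rad and value of joint bail above 2.43 rad and linear speed of blade below 0.01 m/s); the robot touches nothing.
It fails at once if the blade is forced against the scraper head while it is being laid in (more than 60 N, bail still open) (contact force between blade and head above 60 N and value of joint bail below 1.2 rad).
It fails at once if the coupling is disturbed (moved more than 20 mm) (distance of coupling from where it was at the start of the episode above 0.02 m).
It fails at once if the elbow is disturbed (moved more than 20 mm) (distance of elbow from where it was at the start of the episode above 0.02 m).
It fails at once if the tin is disturbed (moved more than 20 mm) (distance of tin from where it was at the start of the episode above 0.02 m).
It also fails if it takes over 72 s, if anything falls off the work surface, if the arm or the gripper's body presses on something with over 40 N, if the wrist force passes 120 N, or if a joint passes its speed limit or range.

## Robot

A 6-joint arm with a two-finger parallel gripper is mounted at the origin on the work surface. World frame = base frame: x ahead of the robot, y to its left, z up, the work surface at z = 0. Lengths are in m, angles in rad, forces in N, time in s.
With the tool pointing down it reaches from about 0.35 to 1 m from the base axis. Payload 7.1 kg.
Tool frame: the origin (TCP) lies midway between the tips of the shut fingers; the grasp point (between the pads) lies 19 mm behind it; z points along the fingers, y is the line along which they close (so a half turn about z gives the same grasp; the last joint's range is limited). The gripper opens to 85 mm and grips with 20 to 120 N. Pads are 22 mm wide; open, the fingers measure 114 mm over their backs; the gripper's body (76 mm by 85 mm) begins 54 mm behind the grasp point. The pads swing forward as they close: fully open they stand 13 mm farther back than shut.
Start: joints at [-1.125, 0.423, 1.63, -0, 1.089, -0.019], TCP at [0.28, -0.559, 0.231] pointing down, gripper open.
Joint ranges: [-3, 3], [-0.9, 2.11], [0.09, 2.58], [-1.31, 4.45], [0.11, 2.69], [-2.54, 2.54]. Speed limits (rad/s): [2.39, 2.39, 3.01, 3.14, 3.14, 3.14].

## Interface

Orientations are given as a 3x3 rotation matrix whose columns are the frame's x, y, z axes.
In Python, from bench import manip gives the robot as it stands.
- The arm moves only by the shell command python3 -m jog 'ROWS'. ROWS is JSON, a list of rows, each a list of 5 numbers: the closure in counts, from 0 (fully open) to 255 (shut), then the shift along the tool's x, y, z in mm, then the turn about the tool's z in rad. A call has 1 to 8 rows; each row shifts and turns the commanded pose from where the row before left it, along the tool's axes as they then stand; what a row does not reach is not made up. A row lasts 1/12 s, in which the tool goes at most 41.7 mm and 7.16 degrees, less where a joint would pass 70% of its speed; a pose out of reach is approached as far as the arm can. A call is refused whole if a number of a shift passes 41.7 or a number of a turn 0.125, either way. A call with a gripper value outside its range is refused whole. The fingers move at their own pace and stop on an object; the grip force is fixed at half the most. Time passes only in rows, so rows that do not move let the fingers close. It gives the time, the measured TCP pose, the force, the opening and the grip force at its end, in the units of the state.
- manip.read_state(): the state, without advancing time (a new reading comes with each control period).
- manip.grab_frame(name): name is "scene" or "top" or "wrist"; returns (picture, depth): 420x560x3 uint8, red, green, blue; 420x560 float32, m along the optical axis (not along the pixel's ray), 0 where there is no reading.
- manip.get_calibration(name): a dict with "fx", "fy", "cx", "cy" (pixels), "R" (3x3) and "t" (3): a world point X has camera coordinates R X + t; the wrist camera has in their place "hand_eye" (4x4, takes a point from camera to tool coordinates, whose origin is the TCP and whose axes are the flange's). Camera axes: x right, y down, z forward; pixel columns grow to the right and rows downward; lengths in m; the calibration is good to about 2 mm. The wrist camera is an equidistant fisheye: a pixel r from the principal point sees the ray r / f radians off the axis. A picture is of the moment at which its call begins: read the wrist's pose just before it. get_calibration takes no time and is no camera call.
- manip.job_done(): hands the job in; it is judged then, once.
Trained networks look in the newest picture that a camera, given by its name, has taken for a name from the list of things; names that differ only in an ending like _2 or _b are one class to them, and where a whole thing is asked for, a point or a joint stands for the part that bears it (a point fixed in the world has none). Each returns a list of dicts, best first, with "confidence" (0 to 1); they miss things now and then, are a little off and sometimes report something else, mostly with a low value. They report only what shows in the picture. A call takes as long as a camera call.
- manip.find_in(camera, label): "bbox" ([left, top, right, bottom] in pixels, round what is visible of it).
- manip.landmark_of(camera, label): "xy" ([column, row] in pixels: a listed point, or the origin of a listed thing).
The state is a dict: "clock": time; "qpos": joint angles; "joint_velocities": joint speeds; "joint_torque": joint torques, N m; "ee_pos": TCP position; "tcp_rot": TCP orientation; "contact_force": force on the tool from outside, world axes, zero at the start; "moment": the same for the moment, N m; "opening": finger opening in m; "grip_force": force on a finger pad.
Only numpy, scipy, OpenCV 4.12 (cv2) and the standard library are available. Lean on these libraries where they do the work, as an engineer would, in place of code of your own. Each camera call takes 0.05 s, during which the arm holds its last target. There are 200 camera calls.

## Working session

There is one attempt and no reset: what is moved stays moved. The work goes in short steps, Python scripts to look and compute and a shell command to move; the robot and the scene stay as the last step left them, time stands still between calls to the robot, and variables do not carry over. Pictures are saved under pics/ and viewed, at most 12 in all, crops included, and the job is handed in when it is done.

```bash
ls; mkdir -p pics; cat > h.py <<'E'
import numpy as np, cv2
from bench import manip
def save(cam,fn):
    p,d=manip.grab_frame(cam); cv2.imwrite('pics/'+fn,p[:,:,::-1]); np.save('pics/'+cam+'_d.npy',d); return p,d
def ray(cam,uv):
    c=manip.get_calibration(cam); return np.array([(uv[0]-c['cx'])/c['fx'],(uv[1]-c['cy'])/c['fy'],1.])
def w(cam,uv,z):
    c=manip.get_calibration(cam); return np.array(c['R']).T@(ray(cam,uv)*z-np.array(c['t']))
def onz(cam,uv,h):
    c=manip.get_calibration(cam);R=np.array(c['R']);o=-R.T@np.array(c['t']);r=R.T@ray(cam,uv);return o+r*(h-o[2])/r[2]
E
python3 - <<'E'
from h import *
np.set_printoptions(precision=4,suppress=True)
for cam in ['scene','top']:
    p,d=save(cam,cam+'0.png')
    for l in ['blade_mid','offcut','home','head','vice','slot','pivot','bar','coupling','elbow','tin']:
        r=manip.landmark_of(cam,l)[:2]
        for q in r:
            u=q['xy'];z=d[min(419,max(0,int(round(u[1])))),min(559,max(0,int(round(u[0]))))]
            print(cam,l,round(q['confidence'],2),np.round(u,1),w(cam,u,z) if z>0 else None)
c=manip.read_state();print(c['clock'],c['ee_pos'],c['tcp_rot'],c['contact_force'])
for cam in ['scene','top']:
    k=manip.get_calibration(cam);print(cam,-np.array(k['R']).T@np.array(k['t']))
E
```

```text
pics
scene blade_mid 0.72 [264.  174.5] [0.506  0.1564 0.0461]
scene blade_mid 0.17 [210.  225.6] [ 0.5476 -0.1371  0.1764]
scene offcut 0.6 [265.  177.2] [0.5117 0.1528 0.0407]
scene home 0.77 [247.5 238.9] [ 0.6467 -0.127   0.1874]
scene head 0.62 [231.8 239.7] [ 0.6043 -0.1327  0.1561]
scene vice 0.56 [207.8 259. ] [ 0.5613 -0.1814  0.0985]
scene slot 0.95 [236.2 241.2] [ 0.6185 -0.1341  0.1634]
scene pivot 0.95 [227.5 237. ] [ 0.5906 -0.1311  0.1544]
scene bar 0.42 [209.6 226.4] [ 0.5475 -0.1388  0.1753]
scene coupling 0.75 [308.5 243.7] [0.7358 0.0142 0.045 ]
scene elbow 0.65 [145.9 342. ] [ 0.5571 -0.4068  0.0673]
scene tin 0.96 [316.3 140.6] [0.5698 0.3707 0.0412]
top blade_mid 0.94 [218.  250.1] [0.4975 0.173  0.044 ]
top home 0.91 [334.1 186.7] [ 0.6436 -0.1232  0.1853]
top head 0.58 [335.  206.7] [ 0.5989 -0.1286  0.1506]
top vice 0.7 [334.4 239.9] [ 0.518  -0.1317  0.0983]
top vice 0.55 [334.  190.2] [ 0.6358 -0.1232  0.1816]
top slot 0.81 [336.3 204.1] [ 0.6038 -0.1294  0.1684]
top pivot 0.61 [337.1 213.1] [ 0.5831 -0.1327  0.1539]
top bar 0.63 [341.6 229.8] [ 0.5422 -0.1387  0.1754]
top coupling 0.8 [268.  164.6] [ 0.734   0.0349 -0.0019]
top elbow 0.56 [424.  233.7] [ 0.5281 -0.3855  0.0286]
top tin 0.56 [136.1 234.8] [0.5433 0.3821 0.0737]
1.2 [ 0.2802 -0.5586  0.2313] [[ 0.8939  0.4483 -0.    ]
 [ 0.4483 -0.8939  0.    ]
 [ 0.     -0.     -1.    ]] [-1.2208  0.1427 -0.3902]
scene [ 0.9463 -0.4942  0.9406]
top [0.5306 0.0116 1.1163]
```

View pics/scene0.png

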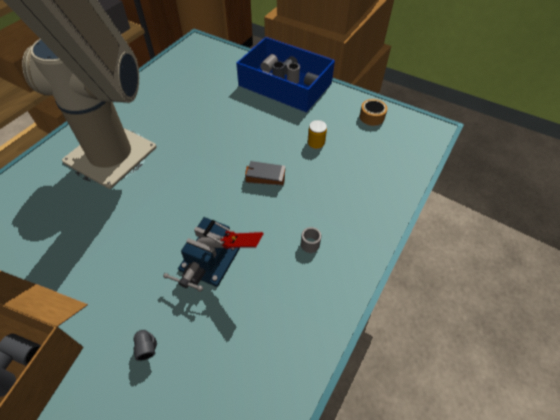

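View pics/top0.png

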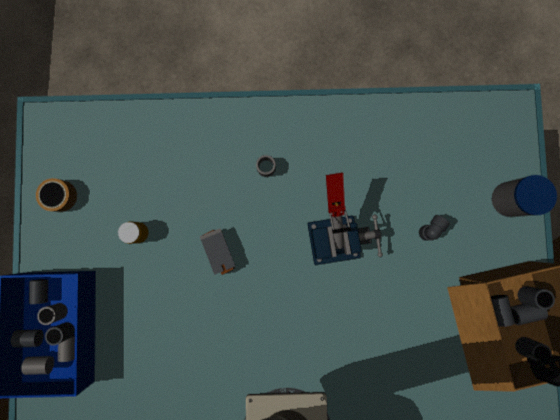

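The scene view shows the vice and red head at about (230,240), the blade on the offcut at (264,174), the tin at (317,135), the coupling at (311,240) and the elbow at (146,343). In the top view the blade is at (218,250) with its notch end at (227,268), and the head runs from (335,207) to (334,175).

```bash
python3 -m jog '[[0,0,0,-40,0],[0,34,-20,-6,0],[0,34,-20,-6,0],[0,34,-20,-6,0],[0,34,-20,-6,0],[0,34,-20,-6,0],[0,34,-20,-6,0],[0,34,-20,-6,0]]' | tail -c 600; python3 -m jog '[[0,34,-20,0,0],[0,34,-20,0,0],[0,34,-20,0,0],[0,34,-20,0,0.1],[0,0,0,0,0.1],[0,0,0,0,0.1],[0,0,0,0,0],[0,0,0,0,0]]' | tail -c 600
python3 - <<'E'
from h import *
print(manip.get_calibration('wrist'))
s=manip.read_state();print(s['clock'],s['ee_pos'],s['tcp_rot'],s['contact_force'])
p,d=save('wrist','w1.png')
for l in ['home','slot','pivot','bar','head']:
  print(l,[(round(q['confidence'],2),np.round(q['xy'],1)) for q in manip.landmark_of('wrist',l)[:2]])
E
```

```text
clock: 1.87
ee_pos: [0.4308, -0.3251, 0.3138]
tcp_rot: [[0.894, 0.448, 0.0], [0.448, -0.894, -0.0], [0.0, 0.0, -1.0]]
contact_force: [0.7, -0.9, 0.1]
opening: 0.0853
grip_force: 0.0
clock: 2.53
ee_pos: [0.5159, -0.1942, 0.3133]
tcp_rot: [[0.986, 0.167, -0.0], [0.167, -0.986, -0.0], [-0.0, 0.0, -1.0]]
contact_force: [-0.5, 0.2, -0.4]
opening: 0.0851
grip_force: 0.0
{'fx': 325.19226210127806, 'fy': 325.19226210127806, 'cx': 279.11261085947183, 'cy': 211.4674775267695, 'hand_eye': array([[ 4.45273967e-04, -9.63529245e-01, -2.67602683e-01,
         6.82947832e-02],
       [ 9.99999856e-01,  5.09035341e-04, -1.68894179e-04,
         3.98160963e-04],
       [ 2.98953704e-04, -2.67602569e-01,  9.63529333e-01,
        -1.42190172e-01],
       [ 0.00000000e+00,  0.00000000e+00,  0.00000000e+00,
         1.00000000e+00]])}
2.5333 [ 0.51589291 -0.19422392  0.31333651] [[ 9.85903306e-01  1.67316079e-01 -2.21850100e-06]
 [ 1.67316079e-01 -9.85903306e-01 -3.63300752e-05]
 [-8.26583321e-06  3.54467504e-05 -9.99999999e-01]] [-0.47531212  0.23910362 -0.3812385 ]
home [(0.96, array([226.8,  43.7]))]
slot [(0.71, array([225.2,  86.8]))]
pivot [(0.75, array([225.3, 111.8]))]
bar [(0.92, array([226.4, 159.8])), (0.5, array([227.9, 111.1]))]
head [(0.71, array([229.8,  99.2]))]
```

View pics/w1.png

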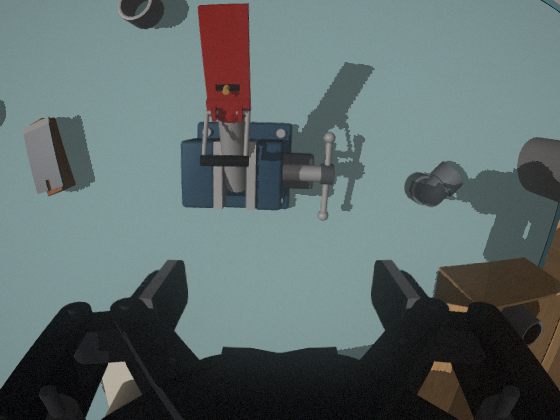

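The wrist view shows the red seat with the slot and brass pin at (226,89), pin slightly left of the slot's middle, the black bail bar at (225,160), and the blade at the left (45,155) with its notch at (47,185). The head's axis is nearly along the tool's x axis. I'll go closer to measure.

```bash
cat >> h.py <<'E'
def wrist_pts(s,uvz):
    c=manip.get_calibration('wrist');H=np.array(c['hand_eye']);out=[]
    for u,v,z in uvz:
        a=np.array([u-c['cx'],v-c['cy']]);r=np.hypot(*a);th=r/c['fx'];k=np.tan(th)/max(r,1e-9)
        pc=np.array([a[0]*k*z,a[1]*k*z,z,1]);out.append(np.array(s['tcp_rot'])@(H@pc)[:3]+np.array(s['ee_pos']))
    return np.array(out)
E
python3 -m jog '[[0,25,-17,10,0],[0,25,-17,15,0],[0,25,-17,15,0],[0,10,0,10,0],[0,0,0,0,0],[0,0,0,0,0]]'
python3 - <<'E'
from h import *
np.set_printoptions(precision=4,suppress=True)
s=manip.read_state();p,d=save('wrist','w2.png')
for l in ['home','slot','pivot','bar','head']:
  for q in manip.landmark_of('wrist',l)[:1]:
    u=q['xy'];z=d[int(round(u[1])),int(round(u[0]))];print(l,q['confidence'],np.round(u,1),wrist_pts(s,[(*u,z)])[0])
# red seat points: plane fit, edges
hsv=cv2.cvtColor(p,cv2.COLOR_RGB2HSV);m=(((hsv[...,0]<8)|(hsv[...,0]>172))&(hsv[...,1]>180)&(hsv[...,2]>90)&(d>0)).astype(np.uint8)
n,lab,st,_=cv2.connectedComponentsWithStats(m);k=1+st[1:,4].argmax();v,u=np.where(lab==k)
P=wrist_pts(s,np.c_[u,v,d[v,u]]);q=P
for _ in range(6):
    c=q.mean(0);nn=np.linalg.svd(q-c,full_matrices=0)[2][2];nn*=np.sign(nn[2]);e=np.abs((P-c)@nn);q=P[e<.0015]
print('seat n',nn,'slope',np.degrees(np.arccos(nn[2])),'yaw',np.degrees(np.arctan2(-nn[1],-nn[0])),len(q),len(P))
yw=np.arctan2(-nn[1],-nn[0]);X=-np.array([0,0,1])+nn*nn[2];X=-X/np.linalg.norm(X);Y=np.cross(nn,X)
a=(q-c)@X;b=(q-c)@Y;print('c',c,'X',X,'len',np.percentile(a,[.2,99.8]))
for lo in np.arange(a.min(),a.max(),.008):
    t=b[(a>=lo)&(a<lo+.008)]
    if len(t)>20: print(round(lo,4),t.min(),t.max(),(t.min()+t.max())/2)
np.savez('seat.npz',c=c,n=nn,X=X,Y=Y)
cr=p[max(0,0):260,160:400];cv2.imwrite('pics/w2c.png',cv2.resize(cr[:,:,::-1],None,fx=2.3,fy=2.3,interpolation=cv2.INTER_CUBIC))
E
```

```text
clock: 3.33
ee_pos: [0.5909, -0.1303, 0.2626]
tcp_rot: [[0.986, 0.165, -0.002], [0.165, -0.986, 0.0], [-0.002, -0.0, -1.0]]
contact_force: [0.1, -0.9, -0.1]
opening: 0.0855
grip_force: 0.0
home 0.78 [285.4 148.1] [ 0.6423 -0.1263  0.1841]
slot 0.68 [281.6 191.4] [ 0.6081 -0.1296  0.1643]
pivot 0.98 [281.6 220.3] [ 0.5817 -0.1342  0.1515]
bar 0.9 [281.9 272.7] [ 0.5456 -0.1404  0.1732]
head 0.55 [285.7 204. ] [ 0.5976 -0.1347  0.1587]
seat n [-0.8435  0.1725  0.5087] slope 59.422134690182105 yaw -11.559297226902121 4 4
c [ 0.5878 -0.1402  0.1531] X [ 0.4984 -0.1019  0.8609] len [-0.0016  0.0017]
```

View pics/w2c.png

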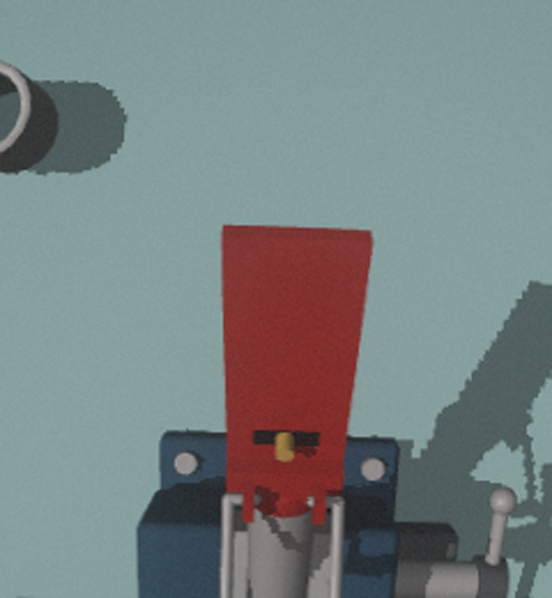

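The crop shows the seat (222–372 across, about 225–490 down) with the slot from 253 to 319 and the brass pin at about 284. So the pin is close to centre, perhaps 0.5 mm to the left (+y). Next I'll fit the seat from the saved frame.

```bash
cat > fit.py <<'E'
from h import *
np.set_printoptions(precision=4,suppress=True)
s=manip.read_state();p=cv2.imread('pics/w2.png')[:,:,::-1].astype(int);d=np.load('pics/wrist_d.npy')
R,G,B=p[...,0],p[...,1],p[...,2];m=((R>1.8*G)&(R>1.8*B)&(R>60)&(d>0)).astype(np.uint8)
n,lab,st,_=cv2.connectedComponentsWithStats(m);k=1+st[1:,4].argmax();v,u=np.where(lab==k);print(st[k])
P=wrist_pts(s,np.c_[u,v,d[v,u]]);q=P[(P[:,2]>.165)]
for _ in range(8):
    c=q.mean(0);nn=np.linalg.svd(q-c,full_matrices=0)[2][2];nn*=np.sign(nn[2]);e=np.abs((P-c)@nn);q=P[e<.003]
print('slope',np.degrees(np.arccos(nn[2])),'yaw(n)',np.degrees(np.arctan2(-nn[1],-nn[0])),len(q),len(P))
X=np.array([0,0,1])-nn*nn[2];X/=np.linalg.norm(X);Y=np.cross(nn,X);a=(q-c)@X;b=(q-c)@Y
print('c',c,'X',X,'Y',Y,'ext',np.percentile(a,[.1,.5,99.5,99.9]))
M=[]
for lo in np.arange(a.min(),a.max()-.006,.006):
    t=b[(a>=lo)&(a<lo+.006)];M.append((lo+.003,(t.min()+t.max())/2));print(np.round([lo,t.min(),t.max()],4),end=' ')
M=np.array(M);f=np.polyfit(*M[3:-1].T,1);print('\nmidline',f)
m2=(R>110)&(G>80)&(B<.6*R)&(G<.9*R);m2[:150]=0;m2[230:]=0;v,u=np.where(m2&(np.abs(np.arange(560)-282)<30));print('pin px',np.c_[u,v].mean(0) if len(u) else 0,len(u))
h=s['ee_pos'];print(wrist_pts(s,[(*[284/2.3+160,440/2.3],d[196,283])])[0], d[185:200,283])
E
python3 fit.py
```

```text
[ 257   98   65  130 6650]
slope 34.888039481047564 yaw(n) 7.414071097678637 5606 6650
c [ 0.6418 -0.1277  0.1857] X [0.8134 0.1058 0.572 ] Y [-0.129   0.9916  0.    ] ext [-0.0519 -0.0515  0.0375  0.0379]
[-0.0745 -0.0108  0.0094] Traceback (most recent call last):
  File "fit.py", line 14, in <module>
    t=b[(a>=lo)&(a<lo+.006)];M.append((lo+.003,(t.min()+t.max())/2));print(np.round([lo,t.min(),t.max()],4),end=' ')
                                                ~~~~~^^
    return umr_minimum(a, axis, None, out, keepdims, initial, where)
ValueError: zero-size array to reduction operation minimum which has no identity
```

```bash
sed -i 's/np.arange(a.min(),a.max()-.006,.006)/np.arange(-.05,.032,.006)/' fit.py; cat >> fit.py <<'E'
a0=(np.percentile(a,.3)+np.percentile(a,99.7))/2-.044
o=c+X*a0+Y*np.polyval(f,a0)
yaw=np.arctan2(X[1],X[0])+f[0]/np.cos(np.radians(35));print('yaw nrm',np.degrees(np.arctan2(X[1],X[0])),'yaw edges',np.degrees(np.arctan2((X+f[0]*Y)[1],(X+f[0]*Y)[0])))
Xe=X+f[0]*Y;home=o+.055*Xe+.0025*nn;slot=o+.011*Xe
print('o',o,'home',home,'slot',slot)
np.savez('seat.npz',o=o,X=Xe,n=nn,home=home)
E
python3 fit.py
```

```text
[ 257   98   65  130 6650]
slope 34.888039481047564 yaw(n) 7.414071097678637 5606 6650
c [ 0.6418 -0.1277  0.1857] X [0.8134 0.1058 0.572 ] Y [-0.129   0.9916  0.    ] ext [-0.0519 -0.0515  0.0375  0.0379]
[-0.05   -0.0199  0.0192] [-0.044  -0.0197  0.0191] [-0.038  -0.0197  0.019 ] [-0.032  -0.0196  0.0196] [-0.026  -0.0196  0.0196] [-0.02   -0.02    0.0194] [-0.014  -0.0198  0.0194] [-0.008  -0.0199  0.0192] [-0.002  -0.0198  0.0198] [ 0.004  -0.0198  0.0198] [ 0.01   -0.0196  0.0197] [ 0.016  -0.0198  0.0196] [ 0.022  -0.0197  0.0194] [ 0.028  -0.0197  0.0194] 
midline [ 0.0007 -0.0001]
pin px [282.8205 194.1154] 78
[ 0.6097 -0.1315  0.1696] [0.244  0.2456 0.2466 0.2453 0.2447 0.2442 0.2441 0.242  0.242  0.2424
 0.2422 0.2417 0.243  0.2439 0.2449]
yaw nrm 7.414071097678637 yaw edges 7.465855198095759
o [ 0.6003 -0.1333  0.1565] home [ 0.6437 -0.1276  0.19  ] slot [ 0.6093 -0.1321  0.1628]
```

```bash
python3 -m jog '[[0,-10,-25,-10,0],[0,-20,-35,0,0],[0,-20,-35,0,0],[0,-20,-35,0,0],[0,-20,-35,0,0],[0,-20,-35,0,0],[0,-20,-35,0,-0.06],[0,-10,-35,0,-0.06]]'; python3 -m jog '[[0,0,-20,20,0],[0,0,0,20,0],[0,0,0,0,0],[0,0,0,0,0]]'
python3 - <<'E'
from h import *
np.set_printoptions(precision=4,suppress=True)
s=manip.read_state();p,d=save('wrist','w3.png')
for l in ['blade_mid','offcut']:
  for q in manip.landmark_of('wrist',l)[:2]:
    u=q['xy'];z=d[int(round(u[1])),int(round(u[0]))];print(l,q['confidence'],np.round(u,1),wrist_pts(s,[(*u,z)])[0])
v,u=np.mgrid[0:420,0:560];k=(d>0)&(v<300);v,u=v[k],u[k];P=wrist_pts(s,np.c_[u,v,d[v,u]])
k=(P[:,2]>.036)&(P[:,2]<.055)&(np.hypot(P[:,0]-.5,P[:,1]-.165)<.12);Q=P[k];print(len(Q),np.median(Q[:,2]))
r=cv2.minAreaRect((Q[:,:2]*1000).astype(np.float32));print(r,cv2.boxPoints(r)/1000)
E
```

```text
clock: 4.3
ee_pos: [0.4046, 0.1128, 0.2738]
tcp_rot: [[0.959, 0.282, 0.0], [0.282, -0.959, 0.0], [0.0, -0.0, -1.0]]
contact_force: [0.1, 0.1, 0.4]
opening: 0.0856
grip_force: 0.0
clock: 4.63
ee_pos: [0.4009, 0.1312, 0.2334]
tcp_rot: [[0.96, 0.281, -0.001], [0.281, -0.96, -0.001], [-0.001, 0.0, -1.0]]
contact_force: [0.9, -0.9, 0.3]
opening: 0.0851
grip_force: 0.0
blade_mid 0.89 [262.9  86.2] [0.4982 0.1762 0.0454]
6497 0.04448337598505245
((494.5103454589844, 173.62335205078125), (122.2467041015625, 60.609622955322266), 20.667118072509766) [[0.4266 0.1804]
 [0.448  0.1237]
 [0.5624 0.1668]
 [0.541  0.2236]]
```

View pics/w3.png

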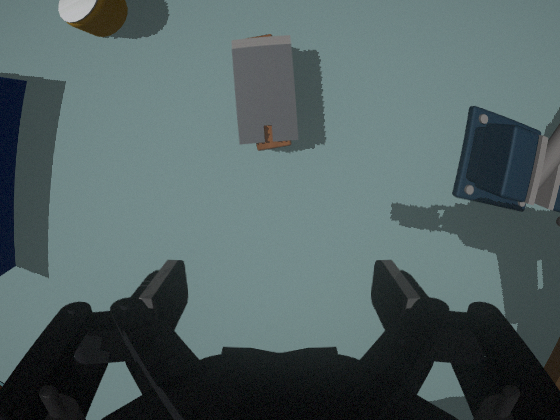

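The blade's cutting edge is at the top of the picture (262,42), the notch at (268,135), and timber shows at the back. Blade yaw is about 20.7° and its centre is at about (0.498, 0.176). I'll go in to grasp it.

```bash
python3 -m jog '[[0,0,0,0,-0.076],[0,34,-2.5,15,0],[0,34,-2.5,15,0],[0,33.6,-2,15,0],[0,0,0,40,0],[0,0,0,40,0],[0,0,0,30,0],[0,0,0,0,0]]'; python3 -m jog '[[0,0,0,30,0],[0,0,0,20,0],[0,0,0,10,0],[0,0,0,0,0],[0,0,0,0,0]]'
python3 - <<'E'
from h import *
s=manip.read_state();p,d=save('wrist','w4.png')
for q in manip.landmark_of('wrist','blade_mid')[:1]:
    u=q['xy'];z=d[int(round(u[1])),int(round(u[0]))];print(q['confidence'],u,wrist_pts(s,[(*u,z)])[0])
E
```

```text
clock: 5.45
ee_pos: [0.4913, 0.1721, 0.0738]
tcp_rot: [[0.936, 0.352, -0.008], [0.352, -0.936, -0.003], [-0.009, -0.0, -1.0]]
contact_force: [-2.2, -0.6, -0.6]
opening: 0.0857
grip_force: 0.0
clock: 5.87
ee_pos: [0.4951, 0.1739, 0.0197]
tcp_rot: [[0.936, 0.353, 0.001], [0.353, -0.936, 0.0], [0.001, 0.0, -1.0]]
contact_force: [0.7, 1.1, -0.2]
opening: 0.0857
grip_force: 0.0
0.7 [279.4, 287.3] [0.49885599 0.17466716 0.04520658]
```

View pics/w4.png

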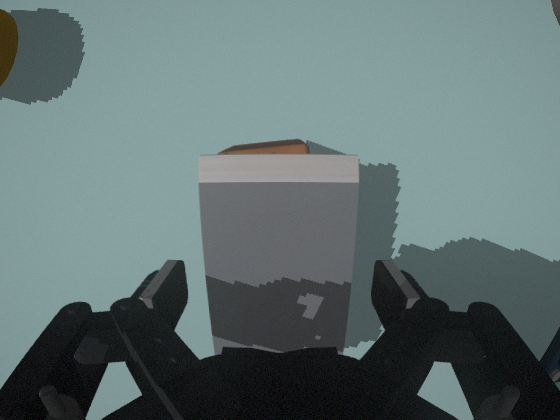

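The blade is square and centred between the fingers, with its bright edge at row 155 and sides from 200 to 358. Closing and lifting.

```bash
python3 -m jog '[[255,0,0,0,0],[255,0,0,0,0],[255,0,0,0,0],[255,0,0,0,0],[255,0,0,0,0],[255,0,0,0,0],[255,0,0,0,0],[255,0,0,0,0]]'; python3 -m jog '[[255,0,0,-15,0],[255,0,0,-40,0],[255,0,0,-40,0],[255,0,0,-40,0],[255,0,0,-40,0],[255,0,0,-35,0],[255,0,0,0,0],[255,0,0,0,0]]'
cat > blade.py <<'E'
from h import *
import sys
np.set_printoptions(precision=4,suppress=True)
s=manip.read_state();p,d=save('wrist',sys.argv[1]);T=np.array(s['ee_pos']);R=np.array(s['tcp_rot'])
v,u=np.mgrid[0:420,0:560];k=(d>0)&(v<300);v,u=v[k],u[k];P=(wrist_pts(s,np.c_[u,v,d[v,u]])-T)@R
k=(np.abs(P[:,1])<.034)&(P[:,0]>.0)&(P[:,0]<.075)&(P[:,2]<.02)&(P[:,2]>-.09);Q=P[k]
bev=Q[:,0].max();k=(np.abs(Q[:,1])<.02)&(Q[:,0]<bev-.016);f=np.polyfit(Q[k,0],Q[k,2],1)
print('tool-frame: edge x',np.percentile(Q[:,0],99.7),'y',np.percentile(Q[:,1],[1,99]),'pitch',np.degrees(np.arctan(-f[0])),'top z at x=0',f[1])
print(s['ee_pos'],s['contact_force'],s['opening'],s['clock'])
E
python3 blade.py w5.png
```

```text
clock: 6.63
ee_pos: [0.4947, 0.1741, 0.0199]
tcp_rot: [[0.936, 0.353, 0.002], [0.353, -0.936, 0.001], [0.002, 0.0, -1.0]]
contact_force: [-3.0, -0.9, 11.6]
opening: 0.0584
grip_force: 61.5
clock: 7.3
ee_pos: [0.4949, 0.1742, 0.2306]
tcp_rot: [[0.936, 0.353, 0.005], [0.353, -0.936, 0.002], [0.005, 0.0, -1.0]]
contact_force: [-0.8, -0.6, -3.7]
opening: 0.0583
grip_force: 66.1
tool-frame: edge x 0.05722014443348299 y [-0.0321  0.0321] pitch -0.06831696230572137 top z at x=0 -0.024586703610551656
[0.4949 0.1742 0.2306] [-0.8336 -0.555  -3.6806] 0.05831961019364221 7.3
```

The blade is held level: pitch −0.07°, centre about 3 mm ahead of the TCP and 22 mm behind it. Next I'll carry it to the head's upper end with its yaw turned to 7.5°, and tilt it against the seat's end.

```bash
python3 -m jog '[[255,2,20,0,0],[255,2,38,0,0],[255,2,39,0,0],[255,2,39,0,0],[255,2,39,0,0],[255,2,39,0,0],[255,2,39,0,0],[255,2,39,0,0]]' |head -2; python3 -m jog '[[255,2,25,0,0],[255,0.3,14.1,0,0],[255,0,0,0,0.1],[255,0,0,0,0.1],[255,0,0,0,0.031],[255,0,0,0,0],[255,0,0,0,0],[255,0,0,0,0]]'
python3 blade.py w6.png
```

```text
clock: 8.02
ee_pos: [0.6108, -0.0953, 0.2252]
clock: 8.68
ee_pos: [0.6273, -0.1289, 0.2271]
tcp_rot: [[0.991, 0.131, -0.002], [0.131, -0.991, 0.001], [-0.002, -0.001, -1.0]]
contact_force: [0.3, -1.2, -3.2]
opening: 0.0582
grip_force: 66.1
tool-frame: edge x 0.057326076183535156 y [-0.0321  0.032 ] pitch -0.13962080629070214 top z at x=0 -0.02458838282836995
[ 0.6273 -0.1289  0.2271] [ 0.258  -1.2433 -3.2403] 0.05817636461469018 8.6833
```

```bash
python3 -m jog '[[255,0,0,20,0],[255,0,0,14,0],[255,0,0,0,0],[255,0,0,2,0],[255,0,0,2,0],[255,0,0,0,0]]'; python3 -m jog '[[255,0,0,2,0],[255,0,0,2,0],[255,0,0,2,0],[255,0,0,0,0]]'
python3 blade.py w7.png
```

```text
clock: 9.23
ee_pos: [0.6284, -0.1295, 0.1909]
tcp_rot: [[0.992, 0.13, 0.001], [0.13, -0.992, -0.0], [0.001, 0.0, -1.0]]
contact_force: [-0.6, -0.6, -2.8]
opening: 0.0585
grip_force: 66.1
clock: 9.57
ee_pos: [0.6283, -0.1295, 0.1846]
tcp_rot: [[0.992, 0.129, 0.001], [0.129, -0.992, -0.0], [0.001, 0.0, -1.0]]
contact_force: [-0.9, 0.3, 0.6]
opening: 0.0582
grip_force: 66.4
tool-frame: edge x 0.05734918173581411 y [-0.0321  0.032 ] pitch 0.9146584414061983 top z at x=0 -0.024589553592056567
[ 0.6283 -0.1295  0.1846] [-0.9441  0.3443  0.5772] 0.05821248901566255 9.5667
```

Contact came where predicted (about 4 N) and the blade has begun to pitch. Continuing.

```bash
python3 -m jog '[[255,0,0,2,0],[255,0,0,2,0],[255,0,0,0,0]]';python3 -m jog '[[255,0,0,3,0],[255,0,0,3,0],[255,0,0,0,0]]'
python3 blade.py w8.png
```

```text
clock: 9.87
ee_pos: [0.6284, -0.1296, 0.1813]
tcp_rot: [[0.992, 0.129, 0.001], [0.129, -0.992, -0.0], [0.001, 0.0, -1.0]]
contact_force: [-3.4, -0.3, 6.5]
opening: 0.0582
grip_force: 67.2
clock: 10.12
ee_pos: [0.6287, -0.1296, 0.1756]
tcp_rot: [[0.992, 0.129, 0.002], [0.129, -0.992, -0.0], [0.002, 0.001, -1.0]]
contact_force: [-3.4, -0.2, 9.9]
opening: 0.0581
grip_force: 68.6
tool-frame: edge x 0.056711272038879025 y [-0.032   0.0318] pitch 11.843709307744277 top z at x=0 -0.025041271222166008
[ 0.6287 -0.1296  0.1756] [-3.4369 -0.1801  9.9342] 0.05809806902636387 10.1167
```

```bash
python3 -m jog '[[255,0,0,3,0],[255,0,0,3,0],[255,0,0,0,0],[255,0,0,0,0]]'
python3 blade.py w9.png; python3 -m jog '[[255,5,0,-10,0],[255,10,0,-10,0],[255,11.5,0,0,0],[255,0,0,0,0],[255,0,0,4,0],[255,0,0,2,0],[255,0,0,2,0],[255,0,0,0,0]]'
python3 blade.py w10.png
```

```text
clock: 10.5
ee_pos: [0.6295, -0.1295, 0.1703]
tcp_rot: [[0.992, 0.129, 0.004], [0.129, -0.992, -0.0], [0.004, 0.001, -1.0]]
contact_force: [-1.6, 0.7, 9.4]
opening: 0.0584
grip_force: 70.4
tool-frame: edge x 0.05559332094101989 y [-0.0318  0.0319] pitch 18.42080830587305 top z at x=0 -0.025393126669514623
[ 0.6295 -0.1295  0.1703] [-1.6082  0.6837  9.3679] 0.05841565905535648 10.5
clock: 11.22
ee_pos: [0.6532, -0.1259, 0.1797]
tcp_rot: [[0.992, 0.129, -0.002], [0.129, -0.992, 0.0], [-0.002, -0.001, -1.0]]
contact_force: [-2.3, 0.1, -0.8]
opening: 0.0582
grip_force: 68.9
tool-frame: edge x 0.05623330168463296 y [-0.0319  0.0319] pitch 15.465694693753028 top z at x=0 -0.025299420085285768
[ 0.6532 -0.1259  0.1797] [-2.3386  0.0699 -0.8105] 0.058198239785914735 11.2167
```

```bash
python3 -m jog '[[255,0,0,1.5,0],[255,0,0,1.5,0],[255,0,0,0,0]]';python3 -m jog '[[255,0,0,1.5,0],[255,0,0,0,0],[255,0,0,0,0]]'
python3 blade.py w11.png
```

```text
clock: 11.52
ee_pos: [0.6538, -0.126, 0.179]
tcp_rot: [[0.992, 0.129, -0.0], [0.129, -0.992, 0.0], [-0.0, -0.0, -1.0]]
contact_force: [-9.7, 1.6, 11.8]
opening: 0.0581
grip_force: 70.3
clock: 11.77
ee_pos: [0.6539, -0.126, 0.1787]
tcp_rot: [[0.992, 0.129, 0.0], [0.129, -0.992, -0.0], [0.0, 0.0, -1.0]]
contact_force: [-12.3, 2.2, 18.6]
opening: 0.0584
grip_force: 71.0
tool-frame: edge x 0.05566258988932101 y [-0.0318  0.0319] pitch 17.718673414331867 top z at x=0 -0.025442214829433873
[ 0.6539 -0.126   0.1787] [-12.2999   2.2142  18.6027] 0.05843686985731738 11.7667
```

```bash
python3 -m jog '[[255,0,0,-8,0],[255,-6,0,0,0],[255,-5.2,0,0,0],[255,0,0,0,0],[255,0,0,3,0],[255,0,0,2,0],[255,0,0,0,0]]'; python3 -m jog '[[255,0,0,2,0],[255,0,0,2,0],[255,0,0,0,0],[255,0,0,0,0]]'
python3 blade.py w12.png
```

```text
clock: 12.4
ee_pos: [0.6427, -0.1274, 0.1777]
tcp_rot: [[0.992, 0.129, -0.001], [0.129, -0.992, 0.0], [-0.001, -0.001, -1.0]]
contact_force: [0.1, 0.2, -3.1]
opening: 0.0585
grip_force: 68.7
clock: 12.73
ee_pos: [0.6435, -0.1275, 0.176]
tcp_rot: [[0.992, 0.13, 0.001], [0.13, -0.992, -0.0], [0.001, 0.0, -1.0]]
contact_force: [-4.3, 1.2, 7.0]
opening: 0.059
grip_force: 69.8
tool-frame: edge x 0.055882015111127836 y [-0.0319  0.0318] pitch 16.990218007995352 top z at x=0 -0.02535127022490741
[ 0.6435 -0.1275  0.176 ] [-4.3448  1.1929  7.0064] 0.05900344991430519 12.7333
```

```bash
python3 -m jog '[[255,0,0,2,0],[255,0,0,1.5,0],[255,0,0,0,0]]'; python3 -m jog '[[255,0,0,2,0],[255,0,0,1,0],[255,0,0,0,0]]'
python3 blade.py w13.png
```

```text
clock: 13.03
ee_pos: [0.644, -0.1274, 0.1737]
tcp_rot: [[0.992, 0.13, 0.002], [0.13, -0.992, -0.0], [0.002, 0.001, -1.0]]
contact_force: [-7.4, 2.1, 14.7]
opening: 0.0585
grip_force: 71.8
clock: 13.28
ee_pos: [0.6447, -0.1274, 0.1715]
tcp_rot: [[0.992, 0.13, 0.004], [0.13, -0.992, -0.0], [0.004, 0.001, -1.0]]
contact_force: [-6.5, 2.5, 17.8]
opening: 0.0584
grip_force: 73.9
tool-frame: edge x 0.05343678768277259 y [-0.0317  0.0316] pitch 24.566696093388 top z at x=0 -0.026114562983293566
[ 0.6447 -0.1274  0.1715] [-6.5456  2.4582 17.8046] 0.0583742806490095 13.2833
```

```bash
python3 -m jog '[[255,0,0,1.5,0],[255,0,0,1,0],[255,0,0,0,0]]'; python3 blade.py w14.png; python3 -m jog '[[255,0,0,1,0],[255,0,0,1,0],[255,0,0,0,0]]'
python3 blade.py w15.png
```

```text
clock: 13.58
ee_pos: [0.6453, -0.1273, 0.1695]
tcp_rot: [[0.992, 0.13, 0.006], [0.13, -0.992, -0.0], [0.006, 0.001, -1.0]]
contact_force: [-5.1, 3.3, 19.0]
opening: 0.0584
grip_force: 76.0
tool-frame: edge x 0.05212473492776367 y [-0.0317  0.0317] pitch 28.000434658514934 top z at x=0 -0.026570811622240516
[ 0.6453 -0.1273  0.1695] [-5.0552  3.2508 18.9683] 0.05836488973029054 13.5833
clock: 13.88
ee_pos: [0.6459, -0.1272, 0.1682]
tcp_rot: [[0.992, 0.129, 0.007], [0.129, -0.992, -0.0], [0.007, 0.001, -1.0]]
contact_force: [-5.8, 3.8, 21.0]
opening: 0.0585
grip_force: 77.6
tool-frame: edge x 0.050958096947845026 y [-0.0317  0.0316] pitch 30.428965920160017 top z at x=0 -0.02684666652898957
[ 0.6459 -0.1272  0.1682] [-5.7707  3.7628 21.0134] 0.058523943487795056 13.8833
```

```bash
python3 -m jog '[[255,0,0,1.5,0],[255,0,0,0,0]]'; python3 blade.py w16.png; python3 -m jog '[[255,0,0,1.2,0],[255,0,0,0,0]]'
python3 blade.py w17.png
```

```text
clock: 14.1
ee_pos: [0.6464, -0.127, 0.1672]
tcp_rot: [[0.992, 0.129, 0.008], [0.129, -0.992, -0.0], [0.008, 0.001, -1.0]]
contact_force: [-5.0, 5.4, 22.7]
opening: 0.0584
grip_force: 79.2
tool-frame: edge x 0.0501577047326211 y [-0.0316  0.0315] pitch 32.271964870684684 top z at x=0 -0.02718683274429198
[ 0.6464 -0.127   0.1672] [-4.9777  5.3885 22.7238] 0.0583524554521935 14.1
clock: 14.32
ee_pos: [0.6467, -0.127, 0.1663]
tcp_rot: [[0.992, 0.129, 0.009], [0.129, -0.992, -0.0], [0.009, 0.001, -1.0]]
contact_force: [-4.8, 6.3, 24.8]
opening: 0.0583
grip_force: 80.6
tool-frame: edge x 0.04936936440614826 y [-0.0317  0.0315] pitch 33.50239419793206 top z at x=0 -0.027574887599377255
[ 0.6467 -0.127   0.1663] [-4.7998  6.322  24.8431] 0.058335997171819094 14.3167
```

The blade is nearly flush (about 34°) with no stall at 29°, so the notch is probably over the pin. There is a 6 N side load, so I'll ease that and slide down the slope in small steps.

```bash
python3 -m jog '[[255,-1.6,-0.5,0.6,0],[255,0,0,0,0]]'; python3 -m jog '[[255,-1.6,0,1,0],[255,0,0,0,0]]'
python3 blade.py w18.png
```

```text
clock: 14.53
ee_pos: [0.6457, -0.1272, 0.1658]
tcp_rot: [[0.992, 0.129, 0.011], [0.129, -0.992, -0.001], [0.01, 0.002, -1.0]]
contact_force: [-2.8, 4.2, 22.7]
opening: 0.0583
grip_force: 80.2
clock: 14.7
ee_pos: [0.6443, -0.1274, 0.1647]
tcp_rot: [[0.992, 0.129, 0.011], [0.129, -0.992, -0.001], [0.011, 0.002, -1.0]]
contact_force: [-2.1, 3.3, 21.3]
opening: 0.0587
grip_force: 80.2
tool-frame: edge x 0.04955686617940711 y [-0.0316  0.0315] pitch 33.31769649599042 top z at x=0 -0.027555341519777742
[ 0.6443 -0.1274  0.1647] [-2.0989  3.3397 21.2858] 0.058688801935518134 14.7
```

```bash
python3 -m jog '[[255,-1.6,0,0.9,0],[255,0,0,0,0]]'; python3 -m jog '[[255,-1.6,0,0.9,0],[255,0,0,0,0]]'
python3 - <<'E'
from h import *
np.set_printoptions(precision=4,suppress=True)
S=np.load('seat.npz');X=S['X']/np.linalg.norm(S['X']);n=S['n'];Y=np.cross(n,X)
s=manip.read_state();p,d=save('wrist','w19.png')
v,u=np.mgrid[0:420,0:560];k=(d>0)&(v<290);v,u=v[k],u[k];P=wrist_pts(s,np.c_[u,v,d[v,u]])-S['o'];A=np.c_[P@X,P@Y,P@n]
q=A[(abs(A[:,2]-.005)<.006)&(abs(A[:,1])<.04)&(A[:,0]>.05)&(A[:,0]<.14)]
print('edge a',np.percentile(q[:,0],[99,99.8]),'y',np.percentile(q[:,1],[.5,99.5]))
t=q[(q[:,0]<q[:,0].max()-.014)];print('height fit',np.polyfit(t[:,0],t[:,2],1),np.median(t[:,2]))
cv2.imwrite('pics/w19.png',p[:,:,::-1])
E
```

```text
clock: 14.92
ee_pos: [0.6426, -0.1276, 0.1636]
tcp_rot: [[0.992, 0.129, 0.011], [0.129, -0.992, -0.001], [0.01, 0.002, -1.0]]
contact_force: [-0.7, 3.4, 21.4]
opening: 0.0583
grip_force: 80.2
clock: 15.08
ee_pos: [0.6412, -0.1278, 0.1626]
tcp_rot: [[0.992, 0.129, 0.011], [0.129, -0.992, -0.001], [0.011, 0.002, -1.0]]
contact_force: [0.3, 3.4, 20.4]
opening: 0.0581
grip_force: 80.1
edge a [0.1092 0.1096] y [-0.0349  0.0346]
height fit [-0.0212  0.0055] 0.0037684384958523087
```

View pics/w19.png

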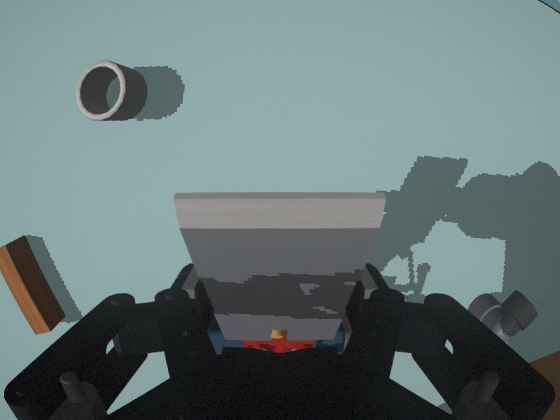

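The picture shows the brass pin in the notch at about (279,334), with the blade's edge at row 195. The edge is about 110 mm from the shoulder, so it is nearly home. I'll feel for the shoulder next.

```bash
for i in 1 2 3; do python3 -m jog '[[255,-0.8,0,0.5,0],[255,0,0,0,0]]' | grep -E 'ee_pos|contact'; done
```

```text
ee_pos: [0.6412, -0.1279, 0.1626]
contact_force: [0.9, 3.8, 20.6]
ee_pos: [0.6412, -0.1279, 0.1626]
contact_force: [3.2, 4.6, 23.0]
ee_pos: [0.6412, -0.1279, 0.1626]
contact_force: [3.7, 5.4, 23.4]
```

```bash
for i in 1 2; do python3 -m jog '[[255,-1,0.2,0,0],[255,0,0,0,0]]' | grep -E 'ee_pos|contact'; done; python3 - <<'E'
from h import *
np.set_printoptions(precision=4,suppress=True)
S=np.load('seat.npz');X=S['X']/np.linalg.norm(S['X']);n=S['n'];Y=np.cross(n,X)
s=manip.read_state();p,d=save('wrist','w20.png')
v,u=np.mgrid[0:420,0:560];k=(d>0)&(v<290);v,u=v[k],u[k];P=wrist_pts(s,np.c_[u,v,d[v,u]])-S['o'];A=np.c_[P@X,P@Y,P@n]
q=A[(abs(A[:,2]-.003)<.006)&(abs(A[:,1])<.025)&(A[:,0]>.05)&(A[:,0]<.14)]
print('edge a',np.percentile(q[:,0],[99,99.9]))
for y0 in (-.02,-.01,0,.01,.02):
  t=q[abs(q[:,1]-y0)<.003];print(y0,np.percentile(t[:,0],99.5))
E
```

```text
ee_pos: [0.6412, -0.1279, 0.1626]
contact_force: [8.4, 7.8, 21.3]
ee_pos: [0.6412, -0.1279, 0.1626]
contact_force: [12.7, 9.9, 18.4]
edge a [0.1091 0.1095]
-0.02 0.10919477495547802
-0.01 0.10921698636122298
0 0.10918129569488337
0.01 0.10917502831865218
0.02 0.1091854665725049
```

It is square and stopped firmly against the shoulder. Now I'll relieve the loads, release and check.

```bash
python3 -m jog '[[255,1,-0.7,-1,0],[255,0.5,-0.7,-1,0],[255,0,0,0,0]]'; python3 -m jog '[[100,0,0,0,0],[0,0,0,0,0],[0,0,0,0,0],[0,0,0,0,0],[0,0,0,0,0],[0,0,0,0,0]]';  python3 -m jog '[[0,0,0,-15,0],[0,0,0,-20,0],[0,0,0,-25,0],[0,0,0,-15,0],[0,0,0,0,0]]'
cat > seatchk.py <<'E'
from h import *
import sys
np.set_printoptions(precision=4,suppress=True)
S=np.load('seat.npz');X=S['X']/np.linalg.norm(S['X']);n=S['n'];Y=np.cross(n,X)
s=manip.read_state();p,d=save('wrist',sys.argv[1])
v,u=np.mgrid[0:420,0:560];k=(d>0)&(v<300);v,u=v[k],u[k];P=wrist_pts(s,np.c_[u,v,d[v,u]])-S['o'];A=np.c_[P@X,P@Y,P@n]
q=A[(abs(A[:,2]-.003)<.006)&(abs(A[:,1])<.045)&(A[:,0]>-.0)&(A[:,0]<.14)]
print('edge a',np.percentile(q[:,0],[99,99.9]),'y',np.percentile(q[:,1],[.5,99.5]))
for y0 in (-.02,-.01,0.01,.02):
  t=q[abs(q[:,1]-y0)<.003];print(y0,np.percentile(t[:,0],99.5))
t=q[(q[:,0]<.09)&(q[:,0]>.03)];print('height fit',np.polyfit(t[:,0],t[:,2],1),np.median(t[:,2]))
for l in ('bar','blade_mid','pivot'):
  for r in manip.landmark_of('wrist',l)[:1]:
    u=r['xy'];z=d[int(round(u[1])),int(round(u[0]))];w_=wrist_pts(s,[(*u,z)])[0];print(l,round(r['confidence'],2),np.round(u),w_,'seat:',np.array([X,Y,n])@(w_-S['o']))
print(s['ee_pos'],s['contact_force'],s['clock'])
E
python3 seatchk.py w21.png
```

```text
clock: 16.27
ee_pos: [0.6411, -0.1277, 0.1627]
tcp_rot: [[0.991, 0.13, 0.017], [0.13, -0.992, -0.002], [0.016, 0.005, -1.0]]
contact_force: [13.4, 0.3, 8.7]
opening: 0.0584
grip_force: 78.9
clock: 16.77
ee_pos: [0.6332, -0.1272, 0.1577]
tcp_rot: [[0.992, 0.129, -0.001], [0.129, -0.992, 0.0], [-0.001, -0.0, -1.0]]
contact_force: [0.0, 0.0, -0.1]
opening: 0.0855
grip_force: 0.0
clock: 17.18
ee_pos: [0.6355, -0.1277, 0.2368]
tcp_rot: [[0.992, 0.129, 0.006], [0.129, -0.992, -0.001], [0.005, 0.002, -1.0]]
contact_force: [-0.3, -0.6, 1.2]
opening: 0.0854
grip_force: 0.0
edge a [0.1088 0.1095] y [-0.0296  0.0298]
-0.02 0.10916468404147776
-0.01 0.10895413510263621
0.01 0.1088605028338175
0.02 0.10910053241428277
height fit [-0.0308  0.0064] 0.0044198704763447165
bar 0.67 [281. 338.] [ 0.5456 -0.1412  0.173 ] seat: [-0.036  -0.0008  0.0452]
blade_mid 0.67 [283. 226.] [ 0.6433 -0.1293  0.1912] seat: [ 0.0552 -0.0016  0.0038]
pivot 0.92 [280. 286.] [ 0.5801 -0.1359  0.1507] seat: [-0.0201  0.      0.0069]
[ 0.6355 -0.1277  0.2368] [-0.2615 -0.5785  1.171 ] 17.1833
```

View pics/w21.png

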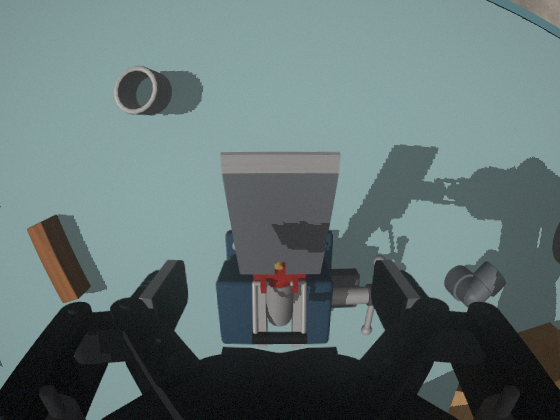

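The blade is home: the notch is round the pin at (279,268), the edge is straight and 109.5 mm from the shoulder, and y is centred. The bail's arms are at columns 255–303 with the bar at row 338. Before gripping the bar I'll measure the profile under it.

```bash
python3 -m jog '[[165,-35,0,-20,0],[165,-35,0,0,0],[165,-35,0,0,0],[165,0,0,0,0],[165,0,0,0,0]]'; python3 - <<'E'
from h import *
np.set_printoptions(precision=4,suppress=True)
S=np.load('seat.npz');o=S['o'];hx=np.array([.9916,.1296,0]);hy=np.array([-.1296,.9916,0])
s=manip.read_state();p,d=save('wrist','w22.png');print(s['qpos'],s['ee_pos'],s['opening'])
v,u=np.mgrid[0:420,0:560];k=(d>0)&(v<330);v,u=v[k],u[k];P=wrist_pts(s,np.c_[u,v,d[v,u]])-o
a=P@hx;b=P@hy
for x in np.arange(-.1,.02,.005):
    k=(a>=x)&(a<x+.005);z=P[:,2]+o[2]
    m=lambda kk:np.round(np.percentile(z[kk],[5,50,95]),4) if kk.sum()>3 else None
    print(round(x,3),'mid',m(k&(abs(b)<.013)),'arm',m(k&(abs(abs(b)-.019)<.003)))
for r in manip.landmark_of('wrist','bar')[:1]:
    u=r['xy'];z=d[int(round(u[1])),int(round(u[0]))];print('bar',r['confidence'],u,wrist_pts(s,[(*u,z)])[0])
E
```

```text
clock: 17.8
ee_pos: [0.5277, -0.1407, 0.2522]
tcp_rot: [[0.992, 0.128, -0.002], [0.128, -0.992, 0.001], [-0.002, -0.001, -1.0]]
contact_force: [0.5, -0.3, 0.0]
opening: 0.03
grip_force: 0.0
[-0.2825  0.284   1.7849  0.0001  1.0752  1.1597] [ 0.5277 -0.1407  0.2522] 0.03000193825427085
-0.1 mid [0.0847 0.0913 0.0939] arm [0.1039 0.1049 0.106 ]
-0.095 mid [0.0852 0.0944 0.0974] arm [0.1034 0.1048 0.1057]
-0.09 mid [0.0896 0.098  0.1009] arm [0.1036 0.1047 0.1057]
-0.085 mid [0.0952 0.1019 0.1045] arm [0.104  0.2591 0.29  ]
-0.08 mid None arm [0.2529 0.2835 0.2946]
-0.075 mid None arm [0.2568 0.2874 0.2962]
-0.07 mid None arm [0.105  0.2861 0.2961]
-0.065 mid [0.1077 0.1183 0.1738] arm [0.1736 0.2871 0.308 ]
-0.06 mid [0.115  0.1743 0.3239] arm [0.1049 0.3191 0.3254]
-0.055 mid [0.1176 0.171  0.3216] arm [0.1042 0.1741 0.3263]
-0.05 mid [0.117  0.1258 0.129 ] arm [0.0155 0.1052 0.1693]
-0.045 mid [0.121  0.1294 0.1326] arm [0.0154 0.165  0.1683]
-0.04 mid [0.1245 0.1327 0.1359] arm [0.0151 0.1651 0.167 ]
-0.035 mid [0.1273 0.1363 0.1396] arm [0.0162 0.1642 0.1654]
-0.03 mid [0.1316 0.1399 0.1429] arm [0.1614 0.1626 0.1642]
-0.025 mid [0.139  0.147  0.1594] arm [0.16   0.1613 0.1628]
-0.02 mid [0.1475 0.1516 0.1622] arm [0.1578 0.16   0.161 ]
-0.015 mid [0.1525 0.1552 0.1642] arm [0.154  0.1581 0.1601]
-0.01 mid [0.1557 0.1577 0.16  ] arm [0.1553 0.1575 0.1596]
-0.005 mid [0.155  0.1615 0.1642] arm [0.1595 0.1627 0.1644]
0.0 mid [0.1554 0.1652 0.1673] arm [0.1638 0.1654 0.1677]
0.005 mid [0.1612 0.1684 0.1705] arm [0.1671 0.1687 0.1709]
0.01 mid [0.1699 0.172  0.1739] arm [0.1701 0.172  0.1739]
0.015 mid [0.1733 0.1753 0.1772] arm [0.1737 0.1753 0.1772]
bar 0.75 [284.1, 199.3] [ 0.5441 -0.1424  0.1753]
```

```bash
python3 -m jog '[[165,0,0,0,-0.125],[165,0,0,0,-0.125],[165,0,0,0,-0.125],[165,0,0,0,-0.125],[165,0,0,0,-0.125],[165,0,0,0,-0.125],[165,0,0,0,-0.125],[165,0,0,0,-0.125]]' | tail -1; python3 -m jog '[[165,0,0,0,-0.125],[165,0,0,0,-0.125],[165,0,0,0,-0.125],[165,0,0,0,-0.125],[165,0,0,0,-0.071],[165,-2,15,0,0],[165,0,0,0,0],[165,0,0,0,0]]'; python3 - <<'E'
from h import *
np.set_printoptions(precision=4,suppress=True)
s=manip.read_state();p,d=save('wrist','w23.png')
for r in manip.landmark_of('wrist','bar')[:2]:
    u=r['xy'];z=d[int(round(u[1])),int(round(u[0]))];w_=wrist_pts(s,[(*u,z)])[0];print('bar',r['confidence'],u,w_,np.array(s['tcp_rot']).T@(w_-s['ee_pos']))
E
```

```text
grip_force: 0.0
clock: 19.23
ee_pos: [0.5458, -0.1406, 0.2526]
tcp_rot: [[-0.13, 0.992, -0.0], [0.992, 0.13, 0.0], [0.0, -0.0, -1.0]]
contact_force: [-0.1, 0.4, -0.1]
opening: 0.0302
grip_force: 0.0
bar 0.56 [275.1, 216.2] [ 0.5432 -0.1382  0.1743] [ 0.0027 -0.0022  0.0784]
```

View pics/w23.png

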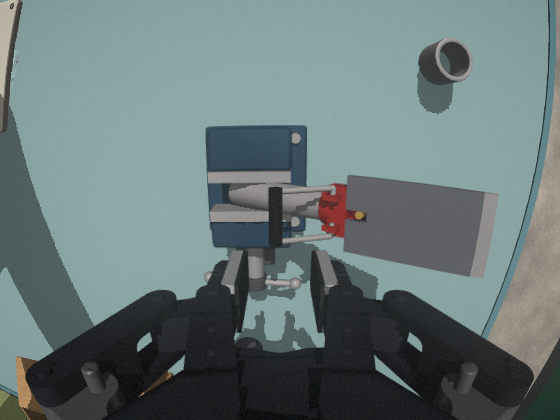

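The bar spans columns 269–283 and rows 187–247, just left of the midline between the fingers, so I'll shift −2.5 mm, descend and grip.

```bash
python3 -m jog '[[165,1,-2.5,10,0],[165,0,0,30,0],[165,0,0,30,0],[165,0,0,0,0],[165,0,0,12,0],[165,0,0,10,0],[165,0,0,0,0],[165,0,0,0,0]]'; python3 -m jog '[[255,0,0,0,0],[255,0,0,0,0],[255,0,0,0,0],[255,0,0,0,0],[255,0,0,0,0],[255,0,0,0,0]]'
```

```text
clock: 20.0
ee_pos: [0.5423, -0.1402, 0.1615]
tcp_rot: [[-0.13, 0.992, 0.0], [0.992, 0.13, -0.0], [-0.0, 0.0, -1.0]]
contact_force: [0.7, -0.7, 1.0]
opening: 0.0302
grip_force: 0.0
clock: 20.5
ee_pos: [0.5427, -0.1403, 0.1618]
tcp_rot: [[-0.13, 0.992, 0.001], [0.992, 0.13, -0.0], [-0.001, 0.001, -1.0]]
contact_force: [0.0, -0.5, 3.6]
opening: 0.0065
grip_force: 58.9
```

The opening is 6.5 mm where 10 mm was expected, so the pads hold the bar off its middle. I'll reopen and go lower.

```bash
python3 -m jog '[[165,0,0,0,0],[165,0,0,0,0],[165,0,0,0,0],[165,0,0,0,0],[165,0,0,7,0],[165,0,0,0,0],[165,0,0,0,0]]'; python3 -m jog '[[255,0,0,0,0],[255,0,0,0,0],[255,0,0,0,0],[255,0,0,0,0],[255,0,0,0,0],[255,0,0,0,0]]'
```

```text
clock: 21.08
ee_pos: [0.5417, -0.14, 0.1535]
tcp_rot: [[-0.13, 0.992, -0.001], [0.992, 0.13, 0.0], [0.001, -0.001, -1.0]]
contact_force: [-0.7, 0.3, 0.1]
opening: 0.0301
grip_force: 0.0
clock: 21.58
ee_pos: [0.5426, -0.1401, 0.1543]
tcp_rot: [[-0.13, 0.992, 0.001], [0.992, 0.13, -0.0], [-0.0, 0.001, -1.0]]
contact_force: [4.5, 0.3, -2.8]
opening: 0.0078
grip_force: 58.4
```

A good hold now: 7.8 mm reads about 2 mm low, as it did on the blade. Next I'll swing the bail round its arc.

```bash
python3 -m jog '[[255,0,4.4,-11.8,0],[255,0,8.1,-10.7,0],[255,0,0,0,0]]'; python3 -m jog '[[255,0,11,-7.8,0],[255,0,10.5,-3.8,0],[255,0,0,0,0]]';
```

```text
clock: 21.83
ee_pos: [0.5553, -0.1385, 0.1778]
tcp_rot: [[-0.13, 0.992, 0.0], [0.992, 0.13, 0.0], [-0.0, 0.0, -1.0]]
contact_force: [-1.1, 1.3, 4.3]
opening: 0.0076
grip_force: 60.0
clock: 22.08
ee_pos: [0.5739, -0.136, 0.1899]
tcp_rot: [[-0.13, 0.991, -0.005], [0.992, 0.13, -0.0], [0.0, -0.005, -1.0]]
contact_force: [-12.0, -0.0, 22.2]
opening: 0.0072
grip_force: 60.4
```

```bash
python3 -m jog '[[255,0,0,-2,0],[255,0,0,0,0]]'; python3 -m jog '[[255,0,5.5,-2,0],[255,0,5.5,-0.5,0],[255,0,0,0,0]]'
```

```text
clock: 22.25
ee_pos: [0.5737, -0.1359, 0.1901]
tcp_rot: [[-0.13, 0.992, -0.004], [0.992, 0.13, -0.0], [0.0, -0.004, -1.0]]
contact_force: [-7.1, -1.2, 4.9]
opening: 0.0074
grip_force: 59.9
clock: 22.5
ee_pos: [0.5858, -0.1343, 0.1932]
tcp_rot: [[-0.13, 0.992, -0.002], [0.992, 0.13, 0.0], [0.001, -0.002, -1.0]]
contact_force: [-5.7, 0.7, 7.7]
opening: 0.0073
grip_force: 59.1
```

```bash
python3 -m jog '[[255,0,6,-0.5,0],[255,0,5,0.5,0],[255,0,0,0,0]]'; python3 -m jog '[[255,0,4,1.2,0],[255,0,0,0,0]]'
```

```text
clock: 22.75
ee_pos: [0.5966, -0.1329, 0.1929]
tcp_rot: [[-0.13, 0.992, -0.003], [0.992, 0.13, 0.0], [0.001, -0.003, -1.0]]
contact_force: [-4.0, 1.2, 6.2]
opening: 0.0076
grip_force: 59.3
clock: 22.92
ee_pos: [0.601, -0.1323, 0.192]
tcp_rot: [[-0.13, 0.992, -0.001], [0.992, 0.13, 0.0], [0.0, -0.001, -1.0]]
contact_force: [-3.2, 0.5, 7.4]
opening: 0.0073
grip_force: 59.1
```

Bail at about 1.9 rad. I'll release, rise, shut the fingers and push the bar along its arc from its upper back.

```bash
python3 -m jog '[[165,0,0,0,0],[165,0,0,0,0],[165,0,0,0,0],[165,0,0,-20,0],[165,0,0,-20,0],[255,0,-6,0,0],[255,0,0,0,0],[255,0,0,0,0]]'; python3 -m jog '[[255,0,0,0,0],[255,0,0,8,0],[255,0,0,6,0],[255,0,0,2,0],[255,0,0,0,0]]'; python3 - <<'E'
from h import *
np.set_printoptions(precision=4,suppress=True)
s=manip.read_state();p,d=save('wrist','w24.png')
for r in manip.landmark_of('wrist','bar')[:2]:
    u=r['xy'];z=d[int(round(u[1])),int(round(u[0]))];w_=wrist_pts(s,[(*u,z)])[0];print('bar',r['confidence'],u,w_,np.array(s['tcp_rot']).T@(w_-s['ee_pos']))
E
```

```text
clock: 23.58
ee_pos: [0.595, -0.1331, 0.231]
tcp_rot: [[-0.129, 0.992, -0.001], [0.992, 0.129, 0.0], [0.0, -0.001, -1.0]]
contact_force: [-0.1, 0.4, -0.7]
opening: 0.0001
grip_force: 0.0
clock: 24.0
ee_pos: [0.5949, -0.1329, 0.2139]
tcp_rot: [[-0.13, 0.992, -0.003], [0.992, 0.13, 0.001], [0.001, -0.003, -1.0]]
contact_force: [0.2, -0.1, -0.3]
opening: -0.0003
grip_force: 0.0
bar 0.96 [291.1, 253.6] [ 0.5994 -0.1215  0.2224] [ 0.0108  0.006  -0.0085]
```

View pics/w24.png

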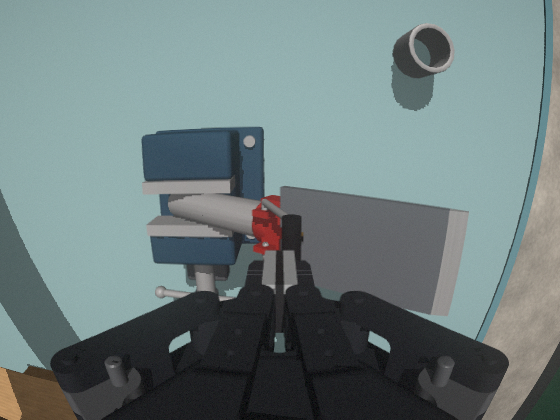

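The bar is upright-forward at columns 281–301, rows 215–248, with the shut fingertips just behind and above it (262–298). The blade is still in place. Now pushing along the arc.

```bash
python3 -m jog '[[255,0,2,3,0],[255,0,4,2.5,0],[255,0,4,2.5,0],[255,0,0,0,0]]'; python3 -m jog '[[255,0,4,3,0],[255,0,4,3.2,0],[255,0,0,0,0]]'
```

```text
clock: 24.43
ee_pos: [0.6063, -0.1317, 0.2071]
tcp_rot: [[-0.13, 0.992, 0.0], [0.992, 0.13, 0.0], [0.0, 0.0, -1.0]]
contact_force: [-0.2, -0.1, 0.0]
opening: -0.0001
grip_force: 0.0
clock: 24.68
ee_pos: [0.614, -0.1307, 0.2007]
tcp_rot: [[-0.13, 0.992, -0.0], [0.992, 0.13, 0.0], [0.0, -0.0, -1.0]]
contact_force: [-0.5, 0.2, 0.7]
opening: -0.0002
grip_force: 0.0
```

```bash
cat > bar.py <<'E'
from h import *
np.set_printoptions(precision=4,suppress=True)
s=manip.read_state()
for cam in ('wrist','top','scene'):
    p,d=save(cam,cam+'_bar.png')
    for r in manip.landmark_of(cam,'bar')[:2]:
        u=r['xy'];z=d[int(round(u[1])),int(round(u[0]))];print(cam,round(r['confidence'],2),np.round(u),wrist_pts(s,[(*u,z)])[0] if cam=='wrist' else w(cam,u,z))
# dark pixels near the bail in the wrist view, in head axes from the pivot
p,d=save('wrist','wb.png');v,u=np.mgrid[0:420,0:560];k=(d>0)&(v<290);v,u=v[k],u[k];P=wrist_pts(s,np.c_[u,v,d[v,u]]);dark=p[v,u].max(1)<50
r=P-np.array([.5865,-.1351,.159]);a=r@[.9916,.1296,0];b=r@[-.1296,.9916,0];k=dark&(b>.012)&(b<.023)&(abs(a)<.06)&(r[:,2]>0)&(r[:,2]<.06)
print('dark',k.sum(),'a',np.percentile(a[k],[5,50,95]) if k.sum() else 0,'z',np.percentile(r[k,2],[5,50,95]) if k.sum() else 0)
E
python3 bar.py; cp pics/wb.png pics/w25.png
```

```text
wrist 0.77 [256. 267.] [ 0.6039 -0.1254  0.2144]
scene 0.48 [230. 230.] [ 0.613  -0.1408  0.2151]
dark 522 a [0.0119 0.0162 0.0202] z [0.038  0.0436 0.045 ]
```

```bash
python3 -c "
import cv2;p=cv2.imread('pics/w25.png')[130:330,180:420];cv2.imwrite('pics/w25c.png',cv2.resize(p,None,fx=2.5,fy=2.5))"
```

```text
(no output)
```

View pics/w25c.png

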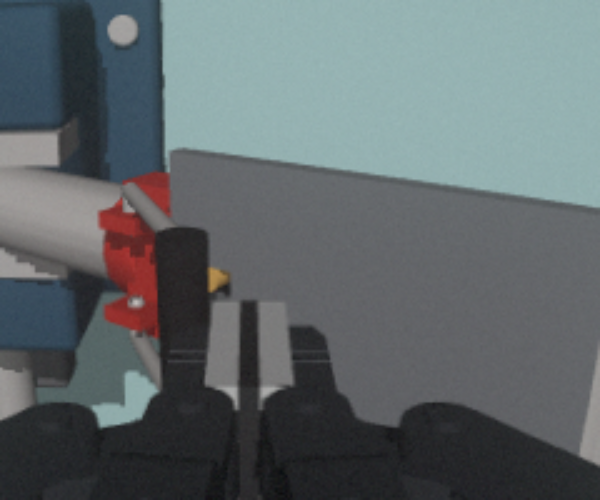

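My fingers passed over the bar: it is left of the fingertips (bar column about 184, tips about 250 in the crop), at about 1.94 rad and 7 mm lower than I assumed. I'll lift, go behind it and push at mid-height.

```bash
python3 -m jog '[[255,0,0,-16,0],[255,0,0,0,0],[255,0,-14,0,0],[255,0,-15,0,0],[255,0,0,0,0],[255,0,0,12,0],[255,0,0,11,0],[255,0,0,0,0]]'; python3 -m jog '[[255,0,3,0,0],[255,0,3,0.5,0],[255,0,0,0,0]]';  python3 -m jog '[[255,0,3,1,0],[255,0,3,1.5,0],[255,0,0,0,0]]'; python3 bar.py
```

```text
clock: 25.7
ee_pos: [0.5838, -0.1342, 0.1914]
tcp_rot: [[-0.13, 0.992, -0.004], [0.992, 0.13, 0.001], [0.001, -0.003, -1.0]]
contact_force: [-0.8, -0.7, -0.9]
opening: 0.0003
grip_force: 0.0
clock: 25.95
ee_pos: [0.5913, -0.1337, 0.1936]
tcp_rot: [[-0.13, 0.992, -0.0], [0.992, 0.13, 0.0], [0.0, -0.0, -1.0]]
contact_force: [-1.2, -0.4, 1.0]
opening: -0.0001
grip_force: 0.3
clock: 26.2
ee_pos: [0.5976, -0.133, 0.1915]
tcp_rot: [[-0.13, 0.992, 0.001], [0.992, 0.13, -0.0], [-0.0, 0.001, -1.0]]
contact_force: [-0.0, -0.2, 1.6]
opening: -0.0002
grip_force: 0.4
wrist 0.91 [308. 272.] [ 0.6096 -0.1248  0.2099]
top 0.48 [138. 233.] [0.5489 0.3781 0.0748]
scene 0.38 [236. 233.] [ 0.6171 -0.1295  0.1927]
dark 530 a [0.0224 0.0264 0.0307] z [0.0332 0.0384 0.04  ]
```

The bar moved to about 2.2 rad. Continuing along the arc.

```bash
python3 -m jog '[[255,0,3.5,2.5,0],[255,0,3.5,3,0],[255,0,0,0,0]]';  python3 -m jog '[[255,0,3.5,3.2,0],[255,0,0,0,0]]'; python3 -m jog '[[255,0,2,1.5,0],[255,0,0,0,0]]'; python3 bar.py
```

```text
clock: 26.8
ee_pos: [0.6045, -0.132, 0.1857]
tcp_rot: [[-0.13, 0.992, 0.001], [0.992, 0.13, -0.0], [-0.0, 0.001, -1.0]]
contact_force: [0.5, -0.7, 1.1]
opening: -0.0
grip_force: 0.5
clock: 26.97
ee_pos: [0.6077, -0.1316, 0.1824]
tcp_rot: [[-0.13, 0.992, 0.0], [0.992, 0.13, -0.0], [-0.0, 0.0, -1.0]]
contact_force: [0.1, 0.7, 1.6]
opening: 0.0
grip_force: 0.8
clock: 27.13
ee_pos: [0.609, -0.1314, 0.1811]
tcp_rot: [[-0.13, 0.992, -0.001], [0.992, 0.13, -0.0], [0.0, -0.001, -1.0]]
contact_force: [-1.6, -0.4, 4.5]
opening: 0.0003
grip_force: 2.0
wrist 0.93 [309. 272.] [ 0.6213 -0.1231  0.2001]
scene 0.44 [239. 236.] [ 0.6252 -0.1303  0.1882]
dark 517 a [0.0323 0.0362 0.0406] z [0.0228 0.0276 0.0293]
```

```bash
python3 -m jog '[[255,0,1,1.5,0],[255,0,0,0,0]]'; python3 -m jog '[[255,0,0.6,1.2,0],[255,0,0,0,0]]'; python3 bar.py
```

```text
clock: 27.65
ee_pos: [0.6094, -0.1314, 0.1806]
tcp_rot: [[-0.13, 0.992, -0.002], [0.992, 0.13, -0.0], [0.0, -0.002, -1.0]]
contact_force: [-7.8, 0.6, 11.6]
opening: -0.0002
grip_force: 7.0
clock: 27.82
ee_pos: [0.6095, -0.1314, 0.1803]
tcp_rot: [[-0.13, 0.992, -0.002], [0.992, 0.13, -0.0], [0.0, -0.002, -1.0]]
contact_force: [-12.0, 0.1, 19.3]
opening: 0.0004
grip_force: 11.2
wrist 0.85 [305. 270.] [ 0.6204 -0.1236  0.1967]
top 0.23 [266. 167.] [ 0.7277  0.0416 -0.0024]
scene 0.49 [238. 237.] [ 0.6261 -0.1335  0.187 ]
dark 531 a [0.0324 0.0363 0.0407] z [0.0221 0.0276 0.0291]
```

The bar is at a hard stop on the blade. Backing off to check.

```bash
python3 -m jog '[[255,0,-3,-3,0],[255,0,-3,-5,0],[255,0,-10,-25,0],[255,0,-20,-30,0],[255,0,-25,-25,0],[255,0,0,0,0],[255,0,0,0,0]]'; python3 bar.py; sed -i "s/abs(A\[:,2\]-.003)<.006/abs(A[:,2]-.003)<.005/" seatchk.py; python3 seatchk.py w26.png
```

```text
clock: 28.75
ee_pos: [0.5504, -0.1394, 0.2682]
tcp_rot: [[-0.129, 0.992, 0.004], [0.992, 0.129, -0.001], [-0.001, 0.003, -1.0]]
contact_force: [0.8, -0.5, -0.4]
opening: 0.0002
grip_force: 0.0
wrist 0.59 [377. 215.] [ 0.6225 -0.1276  0.1874]
top 0.53 [334. 195.] [ 0.6235 -0.1236  0.1807]
scene 0.72 [239. 236.] [ 0.6268 -0.1299  0.189 ]
scene 0.29 [266. 179.] [0.5107 0.1622 0.0234]
dark 168 a [0.0324 0.0356 0.0401] z [0.0264 0.0311 0.0325]
edge a [0.1079 0.1087] y [-0.0294  0.0302]
-0.02 0.10840108200001344
-0.01 0.10820056200927813
0.01 0.10820324572555327
0.02 0.10826898854556495
height fit [0.0012 0.0036] 0.0036599715966912105
bar 0.96 [378. 218.] [ 0.6225 -0.1283  0.1874] seat: [0.0362 0.0021 0.0124]
blade_mid 0.58 [405. 221.] [ 0.6422 -0.127   0.1908] seat: [0.0543 0.0008 0.004 ]
pivot 0.92 [327. 211.] [ 0.5891 -0.1357  0.1561] seat: [-0.0096 -0.0009  0.0063]
[ 0.5502 -0.1389  0.2653] [ 0.171   0.7306 -0.6305] 29.1
```

View pics/w26.png

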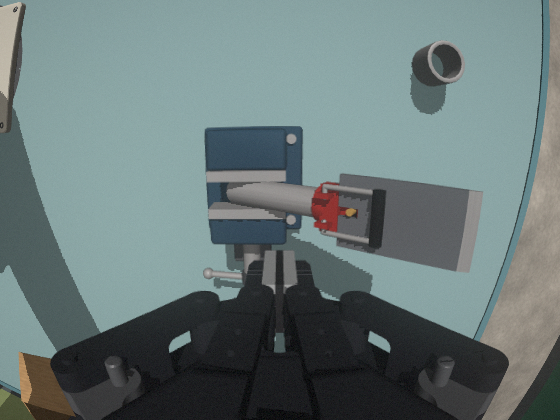

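The final view shows the bar lying across the blade at (377,218), 36 mm up the slope where 35 is expected. The pin is in the notch at (350,212), the blade is flush and square, and the robot is clear. Handing in.

```bash
python3 -c "
from bench import manip
print(manip.job_done())"
```

```text
the job is handed in; nothing more can be done
None
```

I handed the job in at about 29 s, and no verdict was returned: the blade was felt firmly against the shoulder with its notch over the pin, the bail bar is down on it, the arm is clear of everything, and it came near none of the loose things.

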